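Lengthen a telescopic prop by one hole

TASK

The telescopic prop in the bench cradle has to be made longer by one hole before it goes under the bodywork. Push its brass button in until it is about flush, so that the inner tube springs free, then take the inner tube by its rubber grip and draw it out slowly until you feel the button pop up through the hole in the blue collar. Do not go on pulling once it has caught: the button must never be strained, leave the things around alone, and let go when it is locked.

Things in the scene. Friction and masses are not known exactly. Their poses are not given: they have to be found in the camera images.
- prop: Wooden cradle fixed to the bench with the prop lying level in it: board 210 x 110 x 15 mm, two saddles with dark straps (tops at z = 71.5 mm), aluminium outer tube 28 mm square. Origin on the bench straight below hole 1; +x along the tube, the way the prop extends; z up; tube axis at y = 0, z = 55 mm. Board x = -160 to 50 mm, nearer strap x = -58 to -42 mm.
- hole1 (a point): Hole 1, 12 mm wide, in the outer tube's flat top face (z = 69 mm, wall 2 mm), where the button stands at the start. Axes as prop.
- collar_zone (a point): Point of the cradle 73 mm ahead of hole 1 at z = 71 mm. The blue collar (34 mm square, 52 mm long, top face z = 71 mm, wall 4 mm) was clamped here by hand and stays put: its 12 mm hole (hole 2) is somewhere within 14 mm of this point along x, not measured. It reaches 36 mm behind and 16 mm beyond its hole. Inside, tube and collar form one smooth ceiling.
- button: Brass button, 10 mm wide, domed, carried by the inner tube and sprung up with 1.5 to 3.5 N. Origin: top of dome; z up. Out: top at z = 74 mm. Pushed to within 0.5 mm of z = 69 mm it slips under the edge of hole 1 and a 12 N spring shoves the tube out about 12 mm; it then rides hidden, top at z = 67 mm, till it jumps up in hole 2 and locks both ways (1 mm play). Load on it must stay below 24 N.
- grip (a point): Middle of the black ribbed rubber grip of the inner tube, on the tube axis (z = 55 mm), 131 mm ahead of the button. Grip 26 mm wide and high, 36 mm long between flanges 38 mm wide, 36 mm high; only the bench below. A round foot, 40 mm wide, ends 48 mm beyond. The freed tube slides with 3 to 5 N, stays where it is left, and has an end stop 105 mm from its start.
- grey_can: Aerosol can with grey cap, 66 mm wide, 136 mm high, standing loose; origin under its centre. Bystander.
- fork_cover: Glossy black fork cover, 29 x 211 x 16 mm, lying loose; origin under its centre, long along y. Bystander.
- wood_block: Plain wooden packing block, 48 x 65 x 42 mm, standing loose; origin under its centre. Bystander.

How it is judged:
By the outcome, as a careful person would: the job done as asked, in the order asked, and still so for the second after the job is handed in, with the robot touching nothing.
It also fails if it takes over 58 s, if anything falls off the work surface, if the arm or the gripper's body presses on something with over 40 N, if the wrist force passes 120 N, or if a joint passes its speed limit or range.

ROBOT

A 6-joint arm with a two-finger parallel gripper is mounted at the origin on a cart in front of the work surface, level with it; the furniture and walls round the work are solid. World frame = base frame: x ahead of the robot, y to its left, z up, the work surface at z = 0. Lengths are in mm, angles in degrees, forces in N, time in s.
With the tool pointing down it reaches from about 350 to 850 mm from the base axis. Payload 8.1 kg.
Tool frame: the origin (TCP) lies at the very end of the fingers, on their centre line; the grasp point (between the pads) lies 19 mm behind it; z points along the fingers, y is the line along which they close (so a half turn about z gives the same grasp; the last joint's range is limited). The gripper opens to 85 mm and grips with 20 to 120 N. Pads are 22 mm wide; open, the fingers measure 114 mm over their backs; the gripper's body (76 mm by 85 mm) begins 54 mm behind the grasp point. The pads swing forward as they close: fully open they stand 13 mm farther back than shut.
Start: joints at [-81.44, 7.471, 85.268, -0, 87.261, -4.893], TCP at [139.609, -583.536, 209.792] pointing down, gripper open.
Joint ranges: [-169.43, 169.43], [-51.17, 129.36], [1.28, 143.12], [-76.62, 256.62], [0, 156.53], [-152.29, 152.29]. Speed limits (degrees/s): [136.94, 136.94, 159.86, 180, 180, 180].

INTERFACE

Orientations are given as [roll, pitch, yaw] about the fixed x, y, z axes, in that order (R = Rz(yaw) Ry(pitch) Rx(roll)).
In Python, from bench import r gives the robot as it stands.
- The arm moves only by the shell command python3 -m jog 'ROWS' [FORCE]. ROWS is JSON, a list of rows, each a list of 7 numbers: the turn, a rotation vector about the tool's x, y, z in degrees, then the shift along the tool's x, y, z in mm, then the closure, from -1 (fully open) to 1 (shut), so that 0 is half open. A call has 1 to 5 rows; each row shifts and turns the commanded pose from where the row before left it, along the tool's axes as they then stand; what a row does not reach is not made up. A row lasts 1/10 s, in which the tool goes at most 50 mm and 8.59 degrees, less where a joint would pass 70% of its speed; a pose out of reach is approached as far as the arm can. A call is refused whole if a number of a shift passes 50 or a number of a turn 8.59, either way. A call with a gripper value outside its range is refused whole. The fingers move at their own pace and stop on an object; FORCE is the grip in N (left out, the last holds). Time passes only in rows, so rows that do not move let the fingers close. It gives the time, the measured TCP pose, the force, the opening and the grip force at its end, in the units of the state.
- r.sense(): the state, without advancing time (a new reading comes with each control period).
- r.snapshot(name): name is "scene" or "top" or "wrist"; returns a dict with "pixels" (420x560x3 uint8, red, green, blue), "fx", "fy", "cx", "cy" (pixels), "k1" (the pictures are not rectified: a ray, as slopes to the right and down, at radius r is drawn at 1 + k1 r^2 times it, then the intrinsics apply), "world_to_cam" (4x4, takes a point from world to camera coordinates); the wrist camera has in their place "hand_eye" (4x4, takes a point from camera to tool coordinates, whose origin is the TCP and whose axes are the flange's). Camera axes: x right, y up, looking along -z (the intrinsics and any distortion apply to the point x, -y, -z); pixel columns grow to the right and rows downward; lengths in mm; the calibration is good to about 2 mm. A picture is of the moment at which its call begins: read the wrist's pose just before it. There is no depth.
- r.hand_in(): hands the job in; it is judged then, once.
The state is a dict: "time": time; "joint_pos": joint angles; "qd": joint speeds; "joint_efforts": joint torques, N m; "tool_pos": TCP position; "tcp_rot": TCP orientation; "ft_force": force on the tool from outside, world axes, zero at the start; "wrist_torque": the same for the moment, N m; "finger_gap": finger opening in mm; "grip_force": force on a finger pad.
Only numpy, scipy, OpenCV 4.12 (cv2) and the standard library are available. Lean on these libraries where they do the work, as an engineer would, in place of code of your own. Each camera call takes 0.05 s, during which the arm holds its last target. There are 200 camera calls.

## Working session

There is one attempt and no reset: what is moved stays moved. The work goes in short steps, Python scripts to look and compute and a shell command to move; the robot and the scene stay as the last step left them, time stands still between calls to the robot, and variables do not carry over. Pictures are saved under pics/ and viewed, at most 10 in all, crops included, and the job is handed in when it is done.

```bash
ls; mkdir -p pics; python3 - <<'E'
from bench import r
import cv2,json
s=r.sense();print(s)
for n in("scene","top"):
    d=r.snapshot(n);cv2.imwrite(f"pics/{n}0.png",d["pixels"][:,:,::-1])
    print(n,{k:(v if not hasattr(v,'tolist') else v.tolist()) for k,v in d.items() if k!="pixels"})
E
```

```text
pics
{'time': 0.0, 'joint_pos': array([-8.14419948e+01,  7.51499625e+00,  8.53291223e+01,  2.68619443e-03,
        8.72605408e+01, -4.89423024e+00]), 'qd': array([-0.03398156, -0.03504914,  0.03996433,  0.02042239,  0.08450669,
       -0.00329867]), 'joint_efforts': array([-1.34418701e-04, -5.69392061e+01, -5.00562823e+01, -3.84221694e-04,
        1.46655750e-02, -1.64530832e-05]), 'tool_pos': array([ 139.52184395, -582.95766283,  208.74712656]), 'tcp_rot': array([-1.79895951e+02, -1.16022766e-02,  1.34520941e+01]), 'ft_force': array([-0.23965692,  0.95441661, -0.46102009]), 'wrist_torque': array([ 0.01977873,  0.02585561, -0.00386011]), 'grip_force': 0.0, 'finger_gap': 85.37502380969919}
scene {'fx': 381.6911384725811, 'fy': 381.6911384725811, 'cx': 275.764669255974, 'cy': 212.8617801180697, 'k1': -0.05204358456233226, 'world_to_cam': [[-0.7353866021290448, -0.6774376709457983, -0.01687445977298889, 478.06517336710954], [0.29802333529452296, -0.3456801042532528, 0.8897681479708006, -212.0622490368727], [-0.6085956268566397, 0.6492945922360607, 0.45610075143983386, -887.9363275001099], [0.0, 0.0, 0.0, 1.0]]}
top {'fx': 451.318724000649, 'fy': 451.318724000649, 'cx': 279.9663249341398, 'cy': 208.52714621814002, 'k1': -0.1004510131541178, 'world_to_cam': [[-0.02215801794440019, -0.9997541646622347, -0.000795286924887825, 70.87786814588526], [0.9800884124078456, -0.02187914715462435, 0.1973524937355869, -583.9979042321102], [-0.19732137771829034, 0.0035934885979432376, 0.9803322705772017, -1452.4361620871064], [0.0, 0.0, 0.0, 1.0]]}
```

View pics/scene0.png

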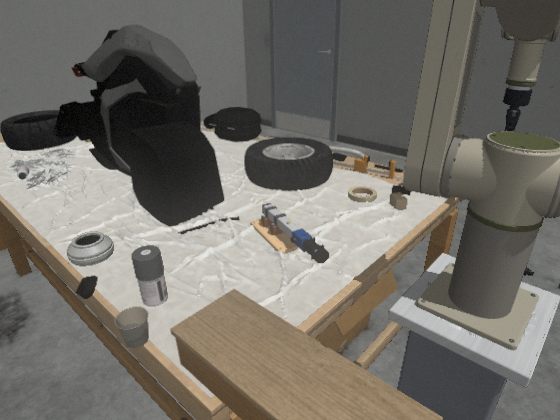

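View pics/top0.png

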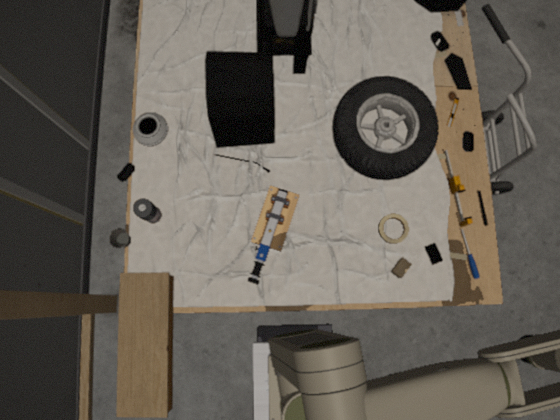

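The scene picture shows the prop near (290,230), with the blue collar at (303,237) and the foot at (320,255). In the top picture the tube runs from (282,190) to the foot at (254,280), with the collar at about (263,251), so it points towards the robot. I'll enlarge a crop.

```bash
cat > h.py <<'E'
import numpy as np,cv2
from bench import r
def K(d): return np.array([[d["fx"],0,d["cx"]],[0,d["fy"],d["cy"]],[0,0,1]]),np.array([d["k1"],0,0,0,0.])
F=np.diag([1,-1,-1,1.])
def c2w(d,s=None):
    if "world_to_cam" in d: return np.linalg.inv(d["world_to_cam"])
    from scipy.spatial.transform import Rotation as R
    T=np.eye(4);T[:3,:3]=R.from_euler("xyz",s["tcp_rot"],degrees=True).as_matrix();T[:3,3]=s["tool_pos"]
    return T@d["hand_eye"]
def pix2w(d,uv,z,s=None):
    k,c=K(d);n=cv2.undistortPoints(np.array(uv,float).reshape(-1,1,2),k,c).reshape(-1,2)
    T=c2w(d,s)@F; D=np.c_[n,np.ones(len(n))]@T[:3,:3].T; o=T[:3,3]
    z=np.broadcast_to(z,len(n)); return o+D*((z-o[2])/D[:,2])[:,None]
def w2pix(d,P,s=None):
    k,c=K(d);T=np.linalg.inv(c2w(d,s)@F)
    return cv2.projectPoints(np.array(P,float).reshape(-1,3),cv2.Rodrigues(T[:3,:3])[0],T[:3,3],k,c)[0].reshape(-1,2)
E
python3 - <<'E'
from h import *
d=r.snapshot("top");p=d["pixels"][180:290,230:310,::-1]
cv2.imwrite("pics/topc.png",cv2.resize(p,None,fx=5,fy=5,interpolation=cv2.INTER_CUBIC))
print(pix2w(d,[[263,251],[254,280],[282,190]],[71,55,69]))
E
```

```text
[[442.88596165 116.34777395  71.        ]
 [350.3447069  147.75993861  55.        ]
 [646.42614015  49.69657976  69.        ]]
```

View pics/topc.png

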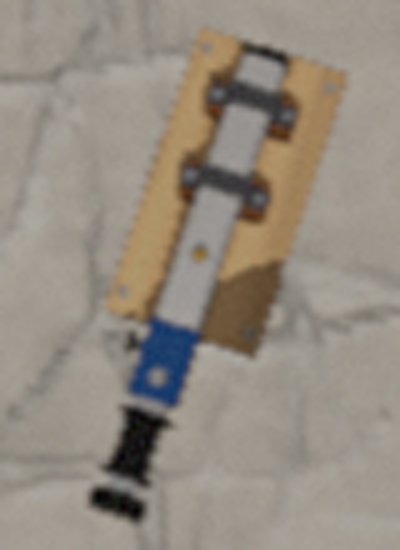

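The crop shows the button at (199,254), hole 2 at (157,377) and the grip centre at about (133,443). In full-image pixels these are (269.8,230.8), (261.4,255.4) and (256.6,268.6).

```bash
python3 - <<'E'
from h import *
d=r.snapshot("top")
P=pix2w(d,[[269.8,230.8],[261.4,255.4],[256.6,268.6],[230+262/5,180+50/5]],[73,70,68,69]);print(P)
b,h2,g,e=P
v=g-e;print("yaw of +x",np.degrees(np.arctan2(v[1],v[0])),np.linalg.norm((h2-b)[:2]),np.linalg.norm((g-b)[:2]))
E
```

```text
[[508.64742502  92.94051159  73.        ]
 [428.73331543 121.81765821  70.        ]
 [386.35678456 138.12044055  68.        ]
 [646.39623419  48.35645978  69.        ]]
yaw of +x 160.95564830366766 84.97149232498099 130.3695774418049
```

```bash
python3 -m jog '[[0,0,6.5,0,0,0,-1],[0,0,6.5,0,0,0,-1],[0,0,6.5,0,0,0,-1],[0,0,6.5,0,0,0,-1],[0,0,6.5,0,0,0,-1]]'; python3 -m jog '[[0,0,0,8,-47.5,0,-1],[0,0,0,8,-47.5,0,-1],[0,0,0,8,-47.5,0,-1],[0,0,0,8,-47.5,0,-1],[0,0,0,8,-47.5,0,-1]]'; python3 -c "
from bench import r
print(r.snapshot('wrist')['hand_eye'].round(2))"
```

```text
time: 0.7
tool_pos: [139.6, -583.4, 209.5]
tcp_rot: [-180.0, 0.0, -19.3]
ft_force: [-0.1, -0.2, 1.2]
finger_gap: 85.1
grip_force: 0.0
time: 1.2
tool_pos: [255.4, -370.3, 209.5]
tcp_rot: [-180.0, -0.0, -19.1]
ft_force: [1.0, 0.8, 0.7]
finger_gap: 85.1
grip_force: 0.0
[[  -0.      0.96    0.27   70.27]
 [   1.      0.      0.     -0.25]
 [   0.      0.27   -0.96 -163.46]
 [   0.      0.      0.      1.  ]]
```

```bash
python3 -m jog '[[0,0,0,8,-47.5,0,-1],[0,0,0,8,-47.5,0,-1],[0,0,0,8,-47.5,0,-1],[0,0,0,8,-47.5,0,-1],[0,0,0,8,-47.5,0,-1]]' >/dev/null; python3 -m jog '[[0,0,0,8,-47.5,0,-1],[0,0,0,8,-47.5,0,-1],[0,0,0,8,-47.5,0,-1],[0,0,0,8,-47.5,0,-1],[0,0,0,8,-47.5,0,-1]]'; python3 -m jog '[[0,0,0,0,-47.5,0,1],[0,0,0,0,0,0,1],[0,0,0,0,0,0,1],[0,0,0,0,0,0,1]]' 20; python3 - <<'E'
from h import *
s=r.sense();d=r.snapshot("wrist")
import pickle;pickle.dump((s,{k:d[k] for k in d}),open("w1.pkl","wb"))
cv2.imwrite("pics/w1.png",d["pixels"][:,:,::-1])
print(s["tool_pos"],s["tcp_rot"],s["finger_gap"])
E
```

```text
time: 2.25
tool_pos: [486.2, 52.8, 209.9]
tcp_rot: [-180.0, -0.0, -19.0]
ft_force: [0.9, -0.4, 0.2]
finger_gap: 85.3
grip_force: 0.0
time: 2.65
tool_pos: [500.7, 94.9, 209.6]
tcp_rot: [180.0, 0.0, -19.1]
ft_force: [-0.7, -0.3, 0.3]
finger_gap: 28.0
grip_force: 0.0
[500.74190688  94.88768654 209.57716696] [ 1.79960090e+02  1.99653387e-02 -1.90663230e+01] 28.021179568341523
```

View pics/w1.png

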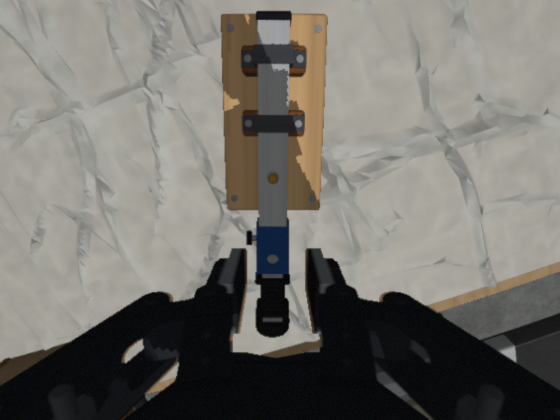

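The wrist view shows the prop almost vertical in the image. The button is at (272.5,178), hole 2 at (272.5,259), the grip at about (272,300) and the far tube end at (274,20). The collar screw sticks out to the left at (250,237).

```bash
cat > tl.py <<'E'
from h import *
from scipy.spatial.transform import Rotation as R
def tool(P,s): return (np.array(P)-s["tool_pos"])@R.from_euler("xyz",s["tcp_rot"],degrees=True).as_matrix()
E
python3 - <<'E'
from tl import *
import pickle
s,d=pickle.load(open("w1.pkl","rb"))
P=pix2w(d,[[272.5,178],[272.5,259],[274,20],[272.5,124]],[73.5,70,69,71.5],s);print(P)
v=P[1]-P[2];print(np.degrees(np.arctan2(v[1],v[0]))-180, np.linalg.norm((P[1]-P[0])[:2]),np.linalg.norm((P[3]-P[0])[:2]))
print(tool(P,s))
E
```

```text
[[515.04895446  93.55253026  73.5       ]
 [434.35326775 121.7503795   70.        ]
 [644.98001829  46.95695629  69.        ]
 [562.1032235   77.16623394  71.5       ]]
-19.549917658929985 85.48048055604869 49.825846122684375
[[ 14.0057405   -3.50644492 136.06988534]
 [-71.47302096  -3.79960046 139.59946822]
 [152.0315093   -1.91375168 140.52289951]
 [ 63.83214432  -3.39132583 138.05260358]]
```

```bash
python3 -m jog '[[0,0,0.5,7,-1.7,30,1],[0,0,0,7,-1.8,40,1],[0,0,0,0,0,20,1],[0,0,0,0,0,0,1]]'; python3 - <<'E'
from h import *
s=r.sense();d=r.snapshot("wrist")
import pickle;pickle.dump((s,{k:d[k] for k in d}),open("w2.pkl","wb"))
cv2.imwrite("pics/w2.png",d["pixels"][:,:,::-1])
print(s["tool_pos"],s["tcp_rot"],s["finger_gap"],w2pix(d,[s["tool_pos"]],s))
E
```

```text
time: 3.1
tool_pos: [512.5, 92.6, 116.1]
tcp_rot: [179.8, 0.3, -19.7]
ft_force: [-0.5, -0.8, -0.7]
finger_gap: 0.2
grip_force: 0.0
[512.5480966  92.5795056 116.1216764] [179.8346791    0.34204773 -19.68653464] 0.1773314290619518 [[276.3993753  248.76036977]]
```

View pics/w2.png

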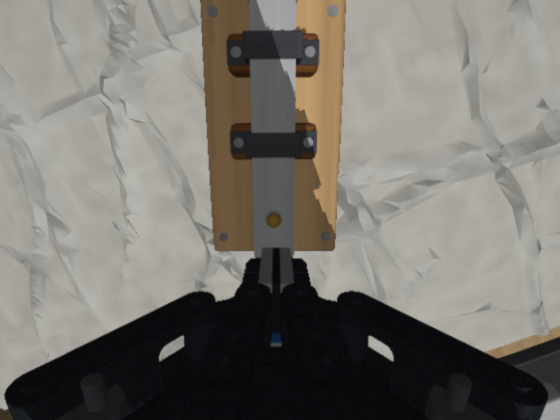

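The closed fingertips appear at (276,248), matching the projected TCP at (276.4,248.8). The button is at (273.5,219).

```bash
python3 - <<'E'
from tl import *
import pickle
s,d=pickle.load(open("w2.pkl","rb"))
P=pix2w(d,[[273.5,219.5]],[73],s);print(P,tool(P,s))
E
```

```text
[[515.66925939  93.3572846   73.        ]] [[ 2.93409761 -1.90812328 43.0996022 ]]
```

```bash
python3 -m jog '[[0,0,0,3,-2,15,1],[0,0,0,0,0,15,1],[0,0,0,0,0,0,1],[0,0,0,0,0,0,1]]'; python3 -m jog '[[0,0,0,0,0,0,1]]'
```

```text
time: 3.55
tool_pos: [518.6, 95.3, 89.5]
tcp_rot: [180.0, 0.0, -19.5]
ft_force: [0.5, -0.7, 0.6]
finger_gap: -0.0
grip_force: 0.0
time: 3.65
tool_pos: [519.3, 95.3, 90.4]
tcp_rot: [-180.0, -0.0, -19.5]
ft_force: [1.0, -0.2, 0.5]
finger_gap: -0.2
grip_force: 0.0
```

```bash
python3 -m jog '[[0,0,0,-3,3,0,1],[0,0,0,0,0,0,1],[0,0,0,0,0,0,1],[0,0,0,0,0,0,1]]'; python3 - <<'E'
from tl import *
s=r.sense();d=r.snapshot("wrist")
print(s["tool_pos"],w2pix(d,[s["tool_pos"],[515.5,93.4,73]],s))
p=d["pixels"];cv2.imwrite("pics/w3.png",cv2.resize(p[150:300,200:350,::-1],None,fx=4,fy=4,interpolation=cv2.INTER_CUBIC))
E
```

```text
time: 4.05
tool_pos: [515.2, 93.4, 90.0]
tcp_rot: [-180.0, -0.0, -19.5]
ft_force: [-0.0, -0.4, 0.0]
finger_gap: -0.1
grip_force: 0.0
[515.22250874  93.44954153  90.04444716] [[276.39361201 248.75782346]
 [276.28367376 237.10234799]]
```

View pics/w3.png

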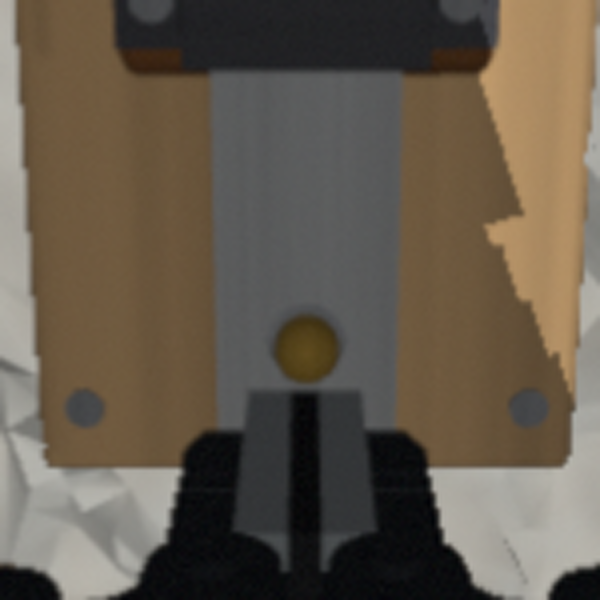

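The button is at crop (307,349), which is pixel (276.8,237.3). That is within 0.5 px of where (515.5, 93.4) projects, so the fingers are over it. I'll nudge 3 mm and descend while watching the force.

```bash
python3 -m jog '[[0,0,0,3,0,4,1],[0,0,0,0,0,4,1],[0,0,0,0,0,4,1],[0,0,0,0,0,2,1],[0,0,0,0,0,0,1]]'; python3 -m jog '[[0,0,0,0,0,1,1],[0,0,0,0,0,1,1],[0,0,0,0,0,1,1],[0,0,0,0,0,0,1]]'
```

```text
time: 4.6
tool_pos: [517.4, 92.4, 75.1]
tcp_rot: [180.0, 0.1, -19.5]
ft_force: [0.1, -0.0, 0.7]
finger_gap: 0.2
grip_force: 0.0
time: 5.0
tool_pos: [517.9, 92.4, 72.7]
tcp_rot: [180.0, 0.0, -19.5]
ft_force: [-0.2, -0.7, 0.2]
finger_gap: -0.1
grip_force: 0.0
```

```bash
for i in 1 2 3; do python3 -m jog '[[0,0,0,0,0,1,1],[0,0,0,0,0,0,1]]' | egrep 'tool_pos|ft_f'; done
```

```text
tool_pos: [517.8, 92.4, 71.7]
ft_force: [0.4, 0.2, 0.2]
tool_pos: [517.8, 92.4, 70.6]
ft_force: [0.6, 0.5, 0.2]
tool_pos: [517.8, 92.4, 69.6]
ft_force: [0.0, -0.8, 0.1]
```

```bash
for i in 1 2 3; do python3 -m jog '[[0,0,0,0,0,0.7,1],[0,0,0,0,0,0,1]]' | egrep 'tool_pos|ft_f'; done; python3 - <<'E'
from tl import *
s=r.sense();d=r.snapshot("wrist")
print(d["fx"],w2pix(d,[s["tool_pos"],[515.5,93.4,73]],s))
p=d["pixels"];cv2.imwrite("pics/w4.png",cv2.resize(p[150:300,200:350,::-1],None,fx=4,fy=4,interpolation=cv2.INTER_CUBIC))
E
```

```text
tool_pos: [517.9, 92.4, 69.0]
ft_force: [0.7, 0.4, 0.6]
tool_pos: [517.9, 92.4, 68.3]
ft_force: [-0.1, 0.8, -0.5]
tool_pos: [517.9, 92.4, 67.6]
ft_force: [-0.6, 0.1, -0.5]
320.0424275973086 [[276.39388931 248.75815535]
 [276.14975332 257.13578779]]
```

View pics/w4.png

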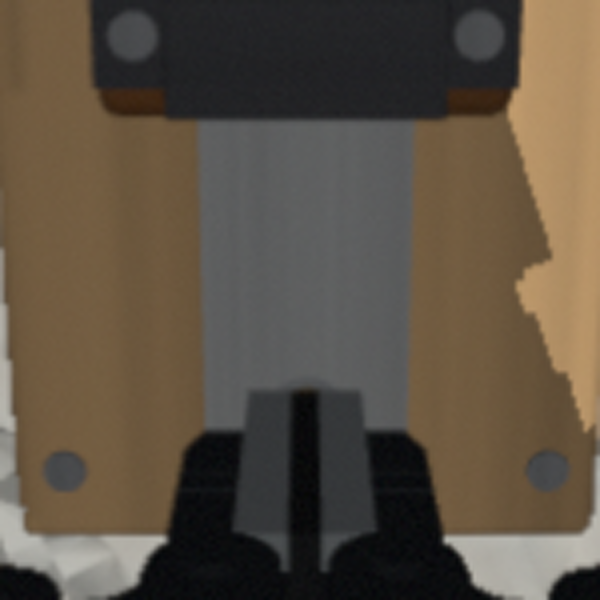

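No contact yet: the fingers still only just cover the button, whose edge shows at crop (307,385), so the real fingertip ends short of the nominal TCP. I'll keep descending in small steps with force feedback.

```bash
for i in 1 2 3; do python3 -m jog '[[0,0,0,0,0,0.8,1],[0,0,0,0,0,0.4,1],[0,0,0,0,0,0,1]]' | egrep 'tool_pos|ft_f'; done
```

```text
tool_pos: [517.8, 92.4, 66.4]
ft_force: [-0.0, 0.1, -0.2]
tool_pos: [517.9, 92.4, 65.2]
ft_force: [-0.6, 0.6, -0.1]
tool_pos: [517.9, 92.4, 64.0]
ft_force: [-0.2, 0.0, 0.3]
```

```bash
for i in 1 2 3; do python3 -m jog '[[0,0,0,0,0,0.8,1],[0,0,0,0,0,0.4,1],[0,0,0,0,0,0,1]]' | egrep 'tool_pos|ft_f'; done
```

```text
tool_pos: [517.9, 92.4, 62.8]
ft_force: [0.7, -0.8, 0.4]
tool_pos: [517.9, 92.4, 61.6]
ft_force: [0.1, -0.0, -1.0]
tool_pos: [517.9, 92.4, 60.4]
ft_force: [-0.8, 0.5, -0.3]
```

```bash
python3 - <<'E'
from tl import *
s=r.sense();d=r.snapshot("scene")
print(s["tool_pos"],w2pix(d,[s["tool_pos"],[515.5,93.4,73]]))
u,v=w2pix(d,[[515.5,93.4,90]])[0].astype(int)
print(u,v)
p=d["pixels"];cv2.imwrite("pics/s2.png",cv2.resize(p[v-45:v+45,u-60:u+60,::-1],None,fx=6,fy=6,interpolation=cv2.INTER_CUBIC))
E
```

```text
[517.86909558  92.42847938  60.41617272] [[287.25904749 225.15067856]
 [287.64071504 221.73884503]]
287 216
```

View pics/s2.png

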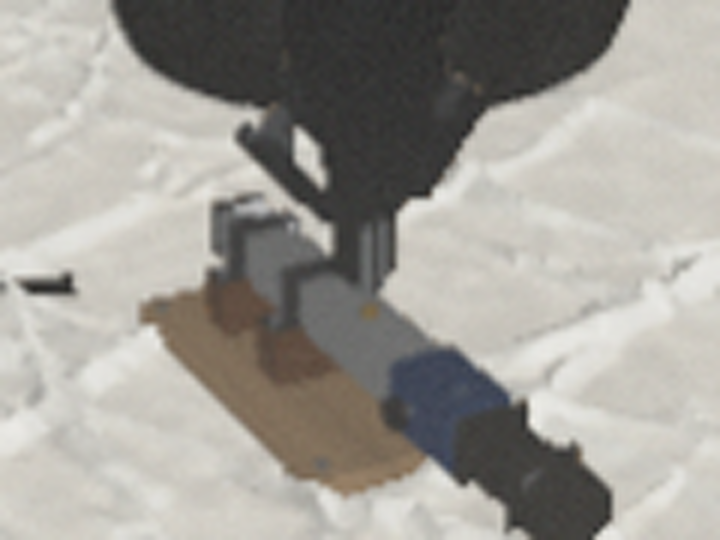

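The scene crop shows the finger tips ending at (375,290) and the button still clear below at (370,311), roughly 8–10 mm of gap. I'll continue down gently.

```bash
python3 -m jog '[[0,0,0,0,0,1.2,1],[0,0,0,0,0,1.2,1],[0,0,0,0,0,1.2,1],[0,0,0,0,0,0,1]]' | egrep 'tool_pos|ft_f';  for i in 1 2 3; do python3 -m jog '[[0,0,0,0,0,0.7,1],[0,0,0,0,0,0.3,1],[0,0,0,0,0,0,1]]' | egrep 'tool_pos|ft_f'; done
```

```text
tool_pos: [517.7, 92.4, 56.6]
ft_force: [0.5, -0.4, -0.3]
tool_pos: [517.9, 92.4, 55.8]
ft_force: [-0.1, 0.0, 0.4]
tool_pos: [517.9, 92.4, 54.9]
ft_force: [-0.3, 0.3, -0.9]
tool_pos: [517.9, 92.4, 53.8]
ft_force: [-0.1, -0.3, 0.9]
```

```bash
for i in 1 2 3; do python3 -m jog '[[0,0,0,0,0,0.7,1],[0,0,0,0,0,0.3,1],[0,0,0,0,0,0,1]]' | egrep 'tool_pos|ft_f'; done
```

```text
tool_pos: [517.9, 92.4, 52.8]
ft_force: [-0.4, -0.7, 0.1]
tool_pos: [518.1, 92.4, 52.1]
ft_force: [-0.7, -0.1, 2.7]
tool_pos: [518.1, 92.4, 51.3]
ft_force: [-1.6, -0.4, 5.8]
```

```bash
python3 -m jog '[[0,0,0,0,0,0,1],[0,0,0,0,0,0,1]]' | egrep 'tool_pos|ft_f'; python3 -m jog '[[0,0,0,0,0,0.5,1],[0,0,0,0,0,0,1]]' | egrep 'tool_pos|ft_f';python3 -m jog '[[0,0,0,0,0,0.5,1],[0,0,0,0,0,0,1]]' | egrep 'tool_pos|ft_f'
```

```text
tool_pos: [518.1, 92.5, 51.3]
ft_force: [-1.5, -0.4, 4.9]
tool_pos: [518.1, 92.4, 50.7]
ft_force: [-1.3, -0.6, 4.0]
tool_pos: [518.0, 92.4, 50.0]
ft_force: [-1.1, 0.1, 4.0]
```

```bash
for i in 1 2 3; do python3 -m jog '[[0,0,0,0,0,0.5,1],[0,0,0,0,0,0,1]]' | egrep 'tool_pos|ft_f'; done
```

```text
tool_pos: [517.8, 92.5, 49.2]
ft_force: [-0.5, 1.0, 3.2]
tool_pos: [517.6, 92.5, 48.5]
ft_force: [0.2, 0.8, 0.7]
tool_pos: [517.8, 92.3, 48.1]
ft_force: [-0.3, -0.0, 0.4]
```

The force rose to about 4 N and then vanished at z≈48.5, so the button has slipped under. Contact began at reported z≈52.5, which puts the shut fingertip about 21 mm behind the reported TCP. I'll lift, open and move over the grip.

```bash
python3 -m jog '[[0,0,0,0,0,-10,1],[0,0,0,0,0,-30,1],[0,0,0,0,0,-30,-1],[0,0,0,-35.5,0,0,-1],[0,0,0,-40,0,0,-1]]' | egrep 'tool_pos|ft_f|gap'; python3 -m jog '[[0,0,0,-40,0,0,-1],[0,0,0,-30,0,0,-1],[0,0,0,0,0,0,-1],[0,0,0,0,0,0,-1],[0,0,0,0,0,0,-1]]' | egrep 'tool_pos|ft_f|gap'; python3 - <<'E'
from tl import *
s=r.sense();d=r.snapshot("wrist")
import pickle;pickle.dump((s,{k:d[k] for k in d}),open("w5.pkl","wb"))
print(s["tool_pos"],s["tcp_rot"],w2pix(d,[[380.7,141.2,68],[435.0,122.0,71]],s))
cv2.imwrite("pics/w5.png",d["pixels"][:,:,::-1])
E
```

```text
tool_pos: [448.0, 117.7, 120.7]
ft_force: [-0.2, 0.9, 0.4]
finger_gap: 43.2
tool_pos: [381.8, 141.0, 119.2]
ft_force: [-0.5, 0.6, -0.1]
finger_gap: 85.5
[381.80663133 141.00942262 119.15972744] [-1.79962864e+02 -8.22833975e-02 -1.95555688e+01] [[276.6097011  221.49985069]
 [276.53651666 138.71218213]]
```

View pics/w5.png

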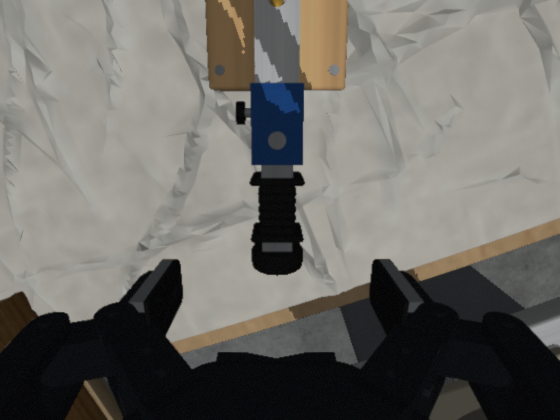

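The picture shows the collar hole at (277,141), the grip centre at about (277,204), the flanges at rows 180 and 228, and brass still visible at (277,2). I'll check whether the tube actually moved.

```bash
python3 - <<'E'
from tl import *
import pickle
s,d=pickle.load(open("w5.pkl","rb"))
P=pix2w(d,[[277,2],[277,141],[277,204],[277,180],[277,228]],[73,71,68,73,73],s)
u=np.array([-.9424,.3346,0]);print(P.round(1),((P-[515.5,93.4,0])@u).round(1))
p=d["pixels"].astype(int);print(p[0:7,268:288:2].tolist())
E
```

```text
[[510.5  94.9  73. ]
 [433.5 122.2  71. ]
 [392.7 136.7  68. ]
 [409.6 130.7  73. ]
 [377.7 142.   73. ]] [  5.2  86.9 130.2 112.3 146.1]
[[[73, 74, 76], [67, 61, 49], [89, 70, 28], [123, 97, 38], [135, 107, 43], [136, 108, 44], [126, 101, 40], [113, 90, 43], [133, 133, 135], [145, 146, 148]], [[78, 80, 80], [66, 58, 41], [80, 63, 26], [126, 99, 40], [141, 111, 44], [140, 110, 43], [131, 103, 40], [119, 95, 41], [130, 130, 131], [151, 153, 154]], [[85, 86, 86], [67, 58, 37], [77, 60, 24], [124, 97, 38], [145, 114, 44], [145, 114, 46], [135, 106, 43], [120, 95, 39], [116, 115, 112], [155, 156, 157]], [[88, 88, 88], [69, 61, 42], [73, 57, 22], [120, 95, 37], [150, 118, 46], [152, 119, 48], [138, 109, 45], [103, 82, 39], [135, 135, 133], [156, 157, 160]], [[88, 89, 89], [83, 80, 73], [73, 59, 28], [117, 93, 37], [155, 122, 49], [161, 127, 50], [139, 110, 45], [110, 99, 79], [154, 156, 156], [155, 157, 157]], [[88, 89, 90], [87, 87, 87], [77, 70, 55], [92, 74, 32], [155, 122, 48], [165, 131, 56], [141, 118, 69], [149, 148, 143], [156, 158, 159], [156, 157, 159]], [[88, 90, 91], [88, 89, 90], [87, 87, 84], [88, 79, 60], [152, 126, 77], [161, 138, 91], [153, 149, 142], [159, 161, 161], [156, 158, 159], [157, 158, 159]]]
```

The grip is still 130 mm ahead of hole 1 and the button is still up, so it was not released. The force decayed instead of growing, so I suspect the lightly shut fingers gave way. I'll go back, press again centred with a firm 120 N closure, and watch the gap.

```bash
python3 -m jog '[[0,0,0,40,0,0,1],[0,0,0,40,0,0,1],[0,0,0,40,0,0,1],[0,0,0,22.5,0,0,1],[0,0,0,0,0,0,1]]' 120 | egrep 'tool_pos|ft_f|gap|grip'; python3 -m jog '[[0,0,0,0,0,20,1],[0,0,0,0,0,20,1],[0,0,0,0,0,20,1],[0,0,0,0,0,2,1],[0,0,0,0,0,0,1]]'; python3 -m jog '[[0,0,0,0,0,0,1],[0,0,0,0,0,0,1]]'; python3 - <<'E'
from tl import *
s=r.sense();d=r.snapshot("scene");p=d["pixels"]
cv2.imwrite("pics/s3.png",p[:,:,::-1]);
u,v=w2pix(d,[[515.5,93.4,74]])[0];print(s["tool_pos"],u,v)
t=s["tool_pos"];M=R.from_euler("xyz",s["tcp_rot"],degrees=True).as_matrix()
C=[[x,y,-21.5] for x in(-11,11) for y in(-7,7)];print(w2pix(d,t+np.array(C)@M.T).round(1))
u,v=int(u),int(v);print(p[v-14:v+6,u-12:u+13].astype(int).mean(2).astype(int))
q=p[v-14:v+6,u-12:u+13].astype(int);print((q[...,0]-q[...,2]))
E
```

```text
tool_pos: [517.9, 91.5, 118.0]
ft_force: [-1.1, 0.1, -0.5]
finger_gap: 12.7
grip_force: 0.0
time: 13.55
tool_pos: [514.3, 93.4, 55.9]
tcp_rot: [180.0, 0.1, -19.6]
ft_force: [0.2, 0.5, -0.1]
finger_gap: 0.0
grip_force: 0.0
time: 13.75
tool_pos: [516.1, 93.5, 57.9]
tcp_rot: [-179.9, -0.1, -19.5]
ft_force: [0.4, -0.3, -0.3]
finger_gap: -0.3
grip_force: 0.0
[516.13956645  93.53654508  57.85279473] 287.63981309015105 221.4358272085301
[[287.2 221.9]
 [291.4 220.8]
 [283.5 218.8]
 [287.7 217.7]]
[[ 95 126 160 161 100  55  54  58  60  56  58  56  56  58  55  53  60  58
   81 195 215 207 201 197 196]
 [155 128 179 196 170  98  60  57  60  60  58  59  58  56  56  65  65  60
  165 204 202 196 197 195 194]
 [138 124 173 191 195 177 168 116  65  56  58  57  66  85  66  80  82  63
  187 206 203 203 201 203 203]
 [108 103 132 148 187 201 202 138  72  52  57  57  83 101  74  84  93  70
  179 204 203 200 201 205 206]
 [110 107 109 107 141 187 201 138  71  55  60  60  92 105  80  88  94  69
  174 198 201 200 199 202 202]
 [107 106 108 109 109 139 188 139  73  59  60  58  92 104  81  84  91  69
  171 
[... 2396 characters left out ...]
 2 -2  0  4  1  1 -1 -3  1  0  7 12 12 12 11 11 12 12
  11]
 [ 1  2  1  2  2 -2  2  1  0  0  1 -1 -1 -1  1 -1 19 12 11 14 12 11 13 11
  12]
 [-1  0  1  1  2  0  1 -1  0  1  1 -2  0 -1  2  7 16 13 14 11 13 13 12 13
  11]
 [-2 -1  1  1  4  0  1  2  2  0  0  1 -2 -1  0  6  7 10 12 12 12 12 14 13
  11]
 [ 1  2  0  0  2  3 -3  3  1  0  0 -1  1  0  0  1  1  5 11 13 13 13 12 14
  11]
 [ 1  2  0  0  0  1  1  2  2  1  1  0  0  1  2 -1  1  1  4 18 13 13 12 11
  12]
 [ 0  1  1  1  0  1 -1  0  1  3  1  0  2  1  2 -1  2  0  1  7 11 10 12 10
  10]
 [ 7 11 10  2  1  2  1  2  0  0  0  2  1  0  3  1  0  0 -1  0  5  7 11 11
  10]
 [23 25 26  6  1  2 -1  1 -1  1  1  1  0  1  1  1  0 -1  2  2  1  0  5  9
  12]]
```

No brass shows now at the button's place in the scene image (288,222). I'll lift and check numerically.

```bash
python3 -m jog '[[0,0,0,0,0,-25,1],[0,0,0,0,0,-25,1],[0,0,0,0,0,0,1],[0,0,0,0,0,0,1]]' | egrep 'tool_pos|gap'; python3 - <<'E'
from tl import *
s=r.sense();d=r.snapshot("wrist");p=d["pixels"].astype(int)
cv2.imwrite("pics/w6.png",p[:,:,::-1].astype(np.uint8))
def brass(p): 
    m=(p[...,0]-p[...,2]>60)&(p[...,0]<200)&(p[...,0]>p[...,1]*1.15); return m
u,v=w2pix(d,[[515.5,93.4,73]],s)[0];print(s["tool_pos"],u,v)
u,v=int(round(u)),int(round(v));print((p[...,0]-p[...,2])[v-14:v+8:2,u-12:u+13:2])
t=r.snapshot("top")["pixels"];cv2.imwrite("pics/top2.png",t[:,:,::-1])
a=cv2.imread("pics/top0.png").astype(int).mean(2)[240:295,240:275];b=t.astype(int).mean(2)[240:295,240:275]
D=np.abs(a-b);print(D.max(),np.argwhere(D>40).__len__());
ys,xs=np.where(D>40);print(ys.min()+240 if len(ys) else 0,ys.max()+240 if len(ys) else 0)
print("a",a[:,16].astype(int));print("b",b[:,16].astype(int))
E
```

```text
tool_pos: [516.1, 93.5, 107.7]
finger_gap: 0.2
[516.11229092  93.54158206 107.72726346] 276.89656003137 228.59857545353856
[[-2 -2 -1 -1 -1 -1 -2 -2 -2 -2 -1 -2 -1]
 [-1 -2 -1 -1 -1 -2 -2 -1 -2 -1 -1 -2 -1]
 [-1 -2 -1 -2 -2 -4 -4 -3 -2 -2 -1 -2 -1]
 [-3 -1 -1 -4 -4 -4 -4 -4 -3 -2 -2 -1 -3]
 [-2 -1 -2 -4 -4 -4 -4 -3 -4 -3 -3 -1 -1]
 [-1 -1 -3 -4 -4 -3 -4 -3 -3 -3 -3 -2 -2]
 [-1 -1 -3 -4 -4 -4 -4 -4 -4 -4 -3 -2 -2]
 [-1 -1 -3 -3 -4 -3 -4 -4 -4 -4 -3 -1 -2]
 [-1 -1  0 -3 -4 -4 -4 -4 -4 -3 -3 -1 -1]
 [-1 -1 -2 -1 -4 -4 -4 -4 -2 -1 -1 -1 -2]
 [-1 -1 -2 -1 -1 -1 -2 -1 -1 -2 -1 -2 -1]]
109.66666666666666 766
240 294
a [142 138 106  95 137 137  91  69  51  60 117 136 132 111 107  95  79  69
  93 127 134  73  18  20  10  12  17  25  18  22  19  20  22  18  19  56
 100 125 110  70  33   9  16  51 101 145 146 145 152 153 153 155 154 153
 155]
b [ 88  86  80  96 138 140  94  63  48  60 115 137 132 106  96  87  66  50
  77 114 128 119  94  83  46  19  12  10  16   9   9   6  27  73 114 120
 117 115 116 113 114 113 108 100  90  91  93  79  51  55  65  72  78  75
  83]
```

Hole 1 is now an empty grey disc with no brass, and the grip has moved about 3 px in the top view, so the tube is free. I'll open, go over the grip and measure it.

```bash
python3 -m jog '[[0,0,0,-33.5,0,0,-1],[0,0,0,-40,0,0,-1],[0,0,0,-40,0,0,-1],[0,0,0,-30,0,0,-1],[0,0,0,0,0,0,-1]]' 20 >/dev/null; python3 -m jog '[[0,0,0,0,0,0,-1],[0,0,0,0,0,0,-1],[0,0,0,0,0,0,-1]]' | egrep 'tool_pos|ft_f|gap'; python3 - <<'E'
from tl import *
s=r.sense();d=r.snapshot("wrist");p=d["pixels"]
import pickle;pickle.dump((s,{k:d[k] for k in d}),open("w7.pkl","wb"))
print(s["tool_pos"],s["tcp_rot"],p.shape)
g=p.astype(int).mean(2).astype(int)
for v in range(120,290,3): print(v,g[v,235:320:4])
cv2.imwrite("pics/w7.png",p[:,:,::-1])
E
```

```text
tool_pos: [380.4, 141.1, 106.3]
ft_force: [0.2, -0.7, 0.0]
finger_gap: 85.6
[380.41767744 141.1077265  106.26845939] [ 1.79982917e+02  1.47643316e-02 -1.95896214e+01] (420, 560, 3)
120 [  8   3 114 132  35  33  34  32  36  35  34  36  36  38  34  34  34  42
 156 157 158 159]
123 [131 130 135 140  36  37  33  35  34  32  35  35  34  36  35  36  34  39
 157 159 160 159]
126 [140 134 130 130  35  34  36  35  33  34  35  31  34  35  35  34  35  63
 158 160 161 158]
129 [144 128 138 123  33  35  35  35  34  35  38  37  34  34  34  36  33  62
 159 159 158 156]
132 [146 126 130 123  35  34  35  31  36  63  66  68  46  34  36  35  34  64
 158 158 155 153]
135 [145 125 116 114  34  35  32  35  49  66  66  66  68  35  32  35  35  62
 159 157 156 154]
138 [160 134 117 110  37  34  35  32  62  66  65  66  68  36  34  36  35  63
 159 159 157 153]
141 [158 156 123 107  34  34  36  35  60  66  65  67  68  36  35  34  37  64
 159 159 157 153]
144 [158 158 144 106  33  33  33  34  40  67  65  66  68  35  35  35  35  62
 162 160 157 154]
147 [158 158 154 115  35  36  35  33  33  54  65  66  38  35  34
[... 3795 characters left out ...]
7  53   7   7  51
 135 116 124 141]
270 [161 161 163 164  29   9   4   9   9   7   6   7   8   4   5   8   6  73
 139 133 113 147]
273 [161 160 162 163  29   6   9   9   9   8  11   9   7  12   4   9   6 145
 146 144 127 132]
276 [162 161 162 165  34   9  10  10  11  10   9  11  10   8   9   9   9 146
 165 150 138 119]
279 [163 161 162 164  58   6  11  12  12   8   9  12   9   9   8   9   6 147
 166 152 147 137]
282 [162 163 163 165 107   5   8   8  11   8   8  12  10  10  11  11  10 163
 165 167 156 147]
285 [162 163 162 163 163  19   7   9   8  10  10  10   8  10   7  10  74 163
 166 165 164 155]
288 [161 163 161 161 163 155  23   9   9   9   9   9   8   9   8  65 155 162
 165 166 162 158]
```

View pics/w7.png

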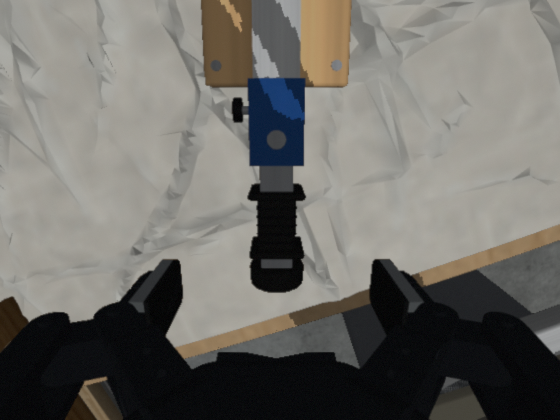

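The picture shows the tube now further out, with bare inner tube visible at rows 166–190. The narrow part of the grip spans rows 201–236 at column 276 and hole 2 is at (276,140).

```bash
python3 - <<'E'
from tl import *
import pickle
s,d=pickle.load(open("w7.pkl","rb"))
P=pix2w(d,[[276.3,139.7],[277,218.5],[277,218.5],[277,200],[277,236.5]],[71,55,68,60,60],s)
u=np.array([-.9424,.3346,0]);print(P.round(1),((P-[515.5,93.4,0])@u).round(1));print(tool(P,s).round(1))
E
```

```text
[[433.8 122.1  71. ]
 [381.2 140.3  55. ]
 [385.2 138.9  68. ]
 [395.1 135.4  60. ]
 [370.2 144.2  60. ]] [ 86.6 142.3 138.1 127.5 153.9]
[[ 56.7  -0.   35.3]
 [  1.    0.5  51.3]
 [  5.2   0.5  38.3]
 [ 15.8   0.5  46.3]
 [-10.6   0.5  46.3]]
```

```bash
python3 -m jog '[[0,0,0,2,0.5,25,-1],[0,0,0,0,0,30,-1],[0,0,0,0,0,20,-1],[0,0,0,0,0,12,-1],[0,0,0,0,0,5,-1]]' | egrep 'tool_pos|ft_f|gap'; python3 -m jog '[[0,0,0,0,0,0,-1],[0,0,0,0,0,0,-1],[0,0,0,0,0,0,0]]' 20| egrep 'tool_pos|ft_f|gap';  python3 -m jog '[[0,0,0,0,0,0,0.1],[0,0,0,0,0,0,0.2],[0,0,0,0,0,0,0.3],[0,0,0,0,0,0,0.4],[0,0,0,0,0,0,0.5]]' 20
```

```text
tool_pos: [380.9, 139.9, 13.2]
ft_force: [-0.5, -0.8, 0.5]
finger_gap: 85.4
tool_pos: [382.7, 140.6, 15.6]
ft_force: [-0.4, 0.2, -0.4]
finger_gap: 73.3
time: 16.45
tool_pos: [381.7, 140.3, 14.6]
tcp_rot: [-180.0, -0.0, -19.5]
ft_force: [-0.3, 0.4, 3.6]
finger_gap: 25.5
grip_force: 22.3
```

```bash
python3 -m jog '[[0,0,0,0,0,0,1],[0,0,0,0,0,0,1],[0,0,0,-1,0,0,1],[0,0,0,-1,0,0,1],[0,0,0,-1,0,0,1]]' 20 | egrep 'tool_pos|ft_f|gap|grip';  python3 -m jog '[[0,0,0,-1.5,0,0,1],[0,0,0,-1.5,0,0,1],[0,0,0,-2,0,0,1],[0,0,0,-2,0,0,1],[0,0,0,-2,0,0,1]]' 20| egrep 'tool_pos|ft_f|gap|grip'
```

```text
tool_pos: [379.5, 141.2, 14.7]
ft_force: [4.4, -2.7, 0.9]
finger_gap: 25.8
grip_force: 21.9
tool_pos: [370.9, 144.2, 14.6]
ft_force: [4.4, -3.0, -0.2]
finger_gap: 25.8
grip_force: 21.9
```

```bash
for i in 1 2; do python3 -m jog '[[0,0,0,-2,0,0,1],[0,0,0,-2,0,0,1],[0,0,0,-2,0,0,1],[0,0,0,-2,0,0,1],[0,0,0,-2,0,0,1]]'| egrep 'tool_pos|ft_f|gap|grip'; done; python3 - <<'E'
from tl import *
s=r.sense();d=r.snapshot("wrist");print(s["joint_pos"])
print(w2pix(d,[[435.0,122.0,71]],s),((s["tool_pos"]-[381.8,140.5,0])@np.array([-.9424,.3346,0])))
E
```

```text
tool_pos: [361.5, 147.5, 14.6]
ft_force: [4.5, -3.0, 0.7]
finger_gap: 25.6
grip_force: 22.0
tool_pos: [352.0, 150.9, 14.6]
ft_force: [4.3, -3.5, 0.9]
finger_gap: 25.6
grip_force: 22.0
[ 1.55552097e+01 -1.69847507e+01  1.29660553e+02 -3.73074236e-02
  6.72517284e+01  1.25116096e+02]
[[274.90197114  58.4762997 ]] 31.582380387066614
```

```bash
for i in 1 2; do python3 -m jog '[[0,0,0,-1.8,0,0,1],[0,0,0,-1.8,0,0,1],[0,0,0,-1.8,0,0,1],[0,0,0,-1.8,0,0,1],[0,0,0,-1.8,0,0,1]]'| egrep 'tool_pos|ft_f|gap|grip'; done; python3 - <<'E'
from tl import *
s=r.sense();print(s["joint_pos"].round(1),s["time"],((s["tool_pos"]-[381.8,140.5,0])@np.array([-.9424,.3346,0])))
E
```

```text
tool_pos: [343.5, 153.9, 14.6]
ft_force: [4.4, -2.5, 2.1]
finger_gap: 25.9
grip_force: 22.1
tool_pos: [335.0, 156.9, 14.6]
ft_force: [4.5, -3.1, 0.6]
finger_gap: 26.1
grip_force: 22.1
[ 17.2 -19.6 131.7  -0.   67.9 126.7] 19.5 49.62262624041401
```

```bash
for i in 1 2 3; do python3 -m jog '[[0,0,0,-1,0,0,1],[0,0,0,-1,0,0,1],[0,0,0,-1,0,0,1],[0,0,0,-1,0,0,1],[0,0,0,-1,0,0,1]]'| egrep 'tool_pos|ft_f'; done
```

```text
tool_pos: [330.2, 158.6, 14.6]
ft_force: [4.0, -2.6, 1.6]
tool_pos: [325.5, 160.2, 14.6]
ft_force: [3.1, -3.3, 2.3]
tool_pos: [320.7, 161.9, 14.6]
ft_force: [3.7, -3.5, 2.2]
```

```bash
python3 -m jog '[[0,0,0,-0.6,0,0,1],[0,0,0,-0.6,0,0,1],[0,0,0,-0.6,0,0,1]]'| egrep 'tool_pos|ft_f';python3 -m jog '[[0,0,0,-0.6,0,0,1],[0,0,0,-0.6,0,0,1],[0,0,0,-0.6,0,0,1]]'| egrep 'tool_pos|ft_f'; python3 -m jog '[[0,0,0,-0.5,0,0,1],[0,0,0,-0.5,0,0,1]]'| egrep 'tool_pos|ft_f'
```

```text
tool_pos: [319.0, 162.6, 14.6]
ft_force: [3.2, -3.2, 2.7]
tool_pos: [317.1, 163.2, 14.6]
ft_force: [2.7, -4.0, 4.6]
tool_pos: [316.1, 163.6, 14.6]
ft_force: [3.4, -4.1, 6.0]
```

```bash
python3 -m jog '[[0,0,0,-0.5,0,0,1],[0,0,0,-0.5,0,0,1]]'| egrep 'tool_pos|ft_f'; python3 -m jog '[[0,0,0,-0.5,0,0,1]]'| egrep 'tool_pos|ft_f'
```

```text
tool_pos: [315.1, 163.9, 14.6]
ft_force: [0.6, -4.3, 6.6]
tool_pos: [314.4, 164.2, 14.6]
ft_force: [0.7, -3.4, 6.8]
```

The axial force dropped while Fz rose. I'll check hole 2 for brass numerically.

```bash
python3 - <<'E'
from tl import *
h=np.array([434.5,121.8,71])
s=r.sense();print(s["time"],s["tool_pos"],s["tcp_rot"],s["ft_force"],s["wrist_torque"],s["finger_gap"],s["joint_pos"].round(1))
for n in("top","scene","wrist"):
    d=r.snapshot(n);p=d["pixels"].astype(int);u,v=w2pix(d,[h],s)[0];print(n,u,v)
    cv2.imwrite(f"pics/{n}_9.png",p[:,:,::-1].astype(np.uint8))
    u,v=int(round(u)),int(round(v))
    if 8<v<410: print((p[...,0]-p[...,2])[v-7:v+8,u-8:u+9]); print(p[v-7:v+8,u-8:u+9].mean(2).astype(int))
E
```

```text
22.1 [314.4102141  164.17285157  14.58393045] [ 1.79995801e+02  2.41395850e-02 -1.95457261e+01] [ 0.71225387 -3.37649839  6.75307996] [-0.51488998 -0.1861357   0.05498328] 25.559958727993436 [ 19.3 -22.7 133.9   0.   68.8 128.8]
top 261.3664247107992 253.60266778759086
[[ 13  12  12   9  10  11  -3 -29 -64 -68 -81 -78 -79 -82 -84 -72 -14]
 [ 12  13   8   6   3  -4 -27 -42 -58 -57 -78 -76 -77 -81 -81 -69 -16]
 [ 12  11  11   9   2 -10 -42 -53 -46 -59 -70 -76 -83 -82 -80 -42   1]
 [ 11  13  12  13   9 -13 -41 -46 -46 -48 -61 -77 -77 -80 -79 -26   8]
 [ 13  13  13  12   9 -16 -48 -48 -52 -45 -52 -68 -78 -92 -64 -14  15]
 [ 15  12  14  13   5 -20 -49 -44 -44 -45 -48 -68 -80 -79 -41   5  15]
 [ 12  14  12   6  -9 -35 -44 -19   1 -13 -43 -72 -79 -75 -28  14  15]
 [ 14  14  14   6 -23 -47 -26  14  47  36  -5 -50 -78 -67 -11  15  17]
 [ 16  12  12   0 -28 -50 -24   8  35  32  -2 -38 -69 -34   5  18  16]
 [ 14  14   8 -11 -41 -47 -29  -5   7  -3 -19 -44 -50 -11  13  17  18]
 [ 14  13   8 -20 -52 -59 -45 -31 -29 -33 -47 -47 -31   3  16  19  16]
 [ 17  15   9 -12 -37 -44 -47 -54 -58 -51 -50 -45
[... 2818 characters left out ...]
9 147 204 211 213]
 [ 74  74  72  73  74  68  72  73  74  74  70  79  83  87 140 186 198]
 [ 75  71  73  73  69  72  68  86  93  83  77  71  72  74  75 118 174]
 [ 73  73  72  74  73  72  75  81  86  83  75  70  70  68  72  70 116]
 [ 74  72  77  71  73  72  74  72  75  72  71  74  71  75  74  72  74]
 [ 84  74  70  70  71  75  71  75  73  85  84  79  73  77  80  75  74]
 [ 86  79  74  70  73  74  71  75  81  88  91  83  75  73  72  82  76]
 [ 81  79  73  69  74  70  72  75 105 139 146 115  75  59  62  75  72]
 [ 72  72  72  73  73  74  75  83 104 136 160 107  65  63  66  69  69]
 [ 70  71  72  74  76  72  75  86  94 110 132  86  60  73  82  87  83]]
wrist 275.961857114405 -82.39926230108239
```

```bash
python3 - <<'E'
from tl import *
for f,(u,v) in (("top0",(270,231)),("top_9",(261,254)),("top2",(261,254)),("scene0",(288,222)),("scene_9",(303,236))):
    p=cv2.imread(f"pics/{f}.png").astype(int);print(f);q=p[v-5:v+6,u-5:u+6];print(np.c_[q[...,2]-q[...,0],np.full(len(q),9999),q.mean(2).astype(int)])
E
```

```text
top0
[[  51   22    9    6    8    8    7    5    7    6    8 9999   98  112
   139  150  151  149  153  152  152  146  132]
 [  45   17   10    7    6    7    6    8    6    4   14 9999   95  119
   143  151  150  147  151  153  150  144  128]
 [  33   12    8    5    5    5    4    7    5    8   29 9999  102  131
   150  145  137  137  145  151  149  138  125]
 [  23   11    5   11   20   21   10    6    4   13   44 9999  111  141
   150  131  109  105  133  146  148  125  118]
 [  18    8    8   28   69   68   26    7    4   13   53 9999  118  144
   144  123   98  100  123  143  146  125  120]
 [  13    7    7   30   70   66   26    8    6   29   62 9999  132  148
   149  133  110  112  128  139  139  125  128]
 [   7    7    7   13   24   19    8    3   10   43   69 9999  142  153
   151  141  131  137  146  147  129  121  132]
 [  10    7    6    8    7    7    4    6   17   55   71 9999  145  154
   149  151  149  151  154  145  128  123  137]
 [   6    7    6    5    8    6    5    9   31   62   69 9999  151  152
   152  153  154  155  149  137  127  129  136]
 [   7    8    
[... 4835 characters left out ...]
8    8   15    2  -16  -21  -24  -23 9999   74   73
    72   75   81   86   83   75   70   70   68]
 [ -22  -23  -24  -24  -21  -18  -18  -21  -23  -25  -24 9999   71   73
    72   74   72   75   72   71   74   71   75]
 [ -24  -25  -21  -23  -23  -20  -42  -50  -33  -30  -23 9999   70   71
    75   71   75   73   85   84   79   73   77]
 [ -23  -21  -20  -22  -25  -37  -50  -39  -27  -16   -7 9999   70   73
    74   71   75   81   88   91   83   75   73]
 [ -21  -22  -22  -25  -25  -23  -14   -7   -7   -1    3 9999   69   74
    70   72   75  105  139  146  115   75   59]
 [ -23  -21  -20  -27  -23  -10   -3   -4   -1    1    1 9999   73   73
    74   75   83  104  136  160  107   65   63]]
```

Brass already shows in hole 2, but it is weaker and about 2 mm short of centre, so it may not be fully up yet. I'll continue in very small steps and stop at the first axial force rise.

```bash
for i in 1 2 3; do python3 -m jog '[[0,0,0,-0.3,0,0,1],[0,0,0,0,0,0,1]]'| egrep 'tool_pos|ft_f'; done
```

```text
tool_pos: [313.6, 164.4, 14.6]
ft_force: [-2.4, -2.7, 10.3]
tool_pos: [313.4, 164.5, 14.6]
ft_force: [-2.4, -2.4, 9.6]
tool_pos: [313.3, 164.5, 14.6]
ft_force: [-1.0, -2.7, 8.8]
```

```bash
python3 - <<'E'
from tl import *
s=r.sense();print(s["time"],s["tool_pos"],s["ft_force"],s["wrist_torque"],s["finger_gap"],s["grip_force"])
d=r.snapshot("top");p=d["pixels"].astype(int);u,v=261,254
cv2.imwrite("pics/top_10.png",p[:,:,::-1].astype(np.uint8))
q=p[v-5:v+6,u-5:u+6];print(np.c_[q[...,0]-q[...,2],np.full(len(q),9999),q.mean(2).astype(int)])
d=r.snapshot("scene");p=d["pixels"].astype(int);u,v=303,236
q=p[v-4:v+5,u-5:u+6];print(np.c_[q[...,0]-q[...,2],np.full(len(q),9999),q.mean(2).astype(int)])
# grip in the wrist view: dark profile along the centre and beside it
d=r.snapshot("wrist");g=d["pixels"].astype(int).mean(2).astype(int);cv2.imwrite("pics/wr_10.png",d["pixels"][:,:,::-1])
for v in range(60,300,4): print(v,g[v,232:324:5])
E
```

```text
22.85 [313.28870192 164.54507944  14.5885473 ] [-1.03206103 -2.72250336  8.78355552] [-0.43901063  0.11080936  0.12725489] 26.049646226322928 23.05652529001236
[[   7    3  -17  -43  -52  -52  -63  -75  -78  -80  -82 9999   59   65
    50   34   35   35   49   67   68   65   64]
 [  12   10  -13  -41  -39  -49  -49  -71  -80  -70  -84 9999  115  111
    66   35   45   32   50   52   62   71   63]
 [  11    8  -14  -51  -55  -40  -42  -53  -73  -79  -82 9999  137  117
    70   30   28   38   39   39   56   64   65]
 [  14    7  -21  -48  -43  -38  -53  -48  -70  -81  -83 9999  129  104
    60   36   38   39   27   41   55   61   64]
 [   8  -11  -39  -47  -15    3  -14  -46  -71  -79  -76 9999  108   68
    39   36   43   47   44   38   53   66   64]
 [   6  -22  -50  -31   16   48   32  -19  -65  -81  -65 9999   98   55
    33   43   52   56   58   45   53   61   68]
 [   2  -26  -43  -23   18   55   44    6  -45  -67  -36 9999   89   48
    35   47   63   62   60   52   44   51   82]
 [ -13  -41  -47  -26   -4   18    4  -18  -46  -50  -15 9999   61   37
    36   48   65   65   60  
[... 5471 characters left out ...]
  9  7]
256 [13 14 12 10 13  9 11 12  8 11  9 14 13 10 11 10 11 11  6]
260 [13 14 10 12 13 12 11 14 15 10 15 14 15 15 15 13 11 15 12]
264 [12 12 14 10 12 13 12 15 10 15 12 12 13 13 12 15 14 15 11]
268 [55 54  9 15 15 14 15 11 13 15 15 11 13 13 11 15 48 55 55]
272 [59 59 10 12 14 13 14 16 14 10 12 16 13 13 14 12 23 57 57]
276 [57 56  9  9 12  9 12  8 12 14 11 12 11 12 14  8 16 57 58]
280 [57 42  6  8 12 12 12 10 12 12 12 11 10 12 12 11 12 59 57]
284 [79 37  7 10 14 15 17 12 14 13 14 10 12 15 14 12 14 79 73]
288 [37 46  9 11 13 15 14 15 14 12 12 10 13 14 13  7 15 80 12]
292 [19 43  9 11 10 12 12 11 10 10  9 11 13 10 10  7 17 69 15]
296 [14 16  9 14 15 17 14 14 13 10 10 13 16 11 13 10 19 16 10]
```

```bash
python3 - <<'E'
from tl import *
import pickle
s,d=pickle.load(open("w7.pkl","rb"))
a=pix2w(d,[[277,191]],[73],s);print(a,tool(a,s))
s=r.sense();b=pix2w(d,[[277,250]],[73],s);print(b,tool(b,s)); u=np.array([-.9424,.3346,0]);print((b-a)@u,(np.array([a[0],b[0]])-[515.5,93.4,0])@u)
E
```

```text
[[403.82918558 132.3222982   73.        ]] [[25.01056641  0.41756263 33.2621416 ]]
[[336.54464469 156.20945377  73.        ]] [[ 24.63647554   0.12398139 -58.41726791]]
[71.40159359] [118.26197649 189.66357007]
```

The tube has come about 71 mm, so the button is about 2 mm short of hole 2's centre. The dome is riding up the near edge, which explains the axial drop. I'll continue in 0.3 mm steps.

```bash
for i in 1 2 3 4; do python3 -m jog '[[0,0,0,-0.4,0,0,1],[0,0,0,0,0,0,1]]'| egrep 'tool_pos|ft_f'; done
```

```text
tool_pos: [312.9, 164.7, 14.6]
ft_force: [-2.1, -3.2, 9.4]
tool_pos: [312.7, 164.8, 14.6]
ft_force: [-0.7, -3.5, 8.2]
tool_pos: [312.5, 164.9, 14.6]
ft_force: [1.3, -3.4, 7.0]
tool_pos: [312.2, 165.0, 14.6]
ft_force: [1.5, -3.5, 6.1]
```

```bash
cat > chk.py <<'E'
from tl import *
s=r.sense();print(s["time"],s["tool_pos"].round(2),s["ft_force"].round(1),"axial",(s["ft_force"]@[.9424,-.3346,0]).round(1),s["finger_gap"].round(1))
p=r.snapshot("top")["pixels"].astype(int);b=cv2.imread("pics/top2.png").astype(int);m=p[...,0]-p[...,2]-(b[...,2]-b[...,0])
q=m[249:260,256:266];print(q);w=np.clip(q[2:9,2:8],8,None)-8;print("brass sum",w.sum(),"row",(w.sum(1)@np.arange(251,258))/w.sum(),"col",(w.sum(0)@np.arange(258,264))/w.sum())
d=r.snapshot("wrist");g=d["pixels"].astype(int).mean(2);c=g[235:265,262:300].mean(1);k=np.argmin(np.diff(c));print("flange edge row",235+k,c[k-1:k+4].round())
P=pix2w(d,[[277,235+k+.5]],[73],s);print("flange along",(P-[515.5,93.4,0])@[-.9424,.3346,0],tool(P,s)[0,0])
E
python3 chk.py
```

```text
Traceback (most recent call last):
  File "chk.py", line 2, in <module>
    s=r.sense();print(s["time"],s["tool_pos"].round(2),s["ft_force"].round(1),"axial",(s["ft_force"]@[.9424,-.3346,0]).round(1),s["finger_gap"].round(1))
                                                                                                                                ^^^^^^^^^^^^^^^^^^^^^
AttributeError: 'float' object has no attribute 'round'
```

```bash
sed -i 's/,s\["finger_gap"\].round(1))/,s["finger_gap"])/' chk.py; python3 chk.py; sed -e 's/^p=r.snap.*astype(int);b=/p=cv2.imread("pics\/top_10.png").astype(int)[...,::-1];b=/' chk.py | sed -n 3,4p | (echo 'from tl import *'; cat) | python3 - 
```

```text
23.8 [312.25 164.96  14.64] [ 1.5 -3.5  6.1] axial 2.6 25.991909346979977
[[ -1  -1   4  10 -10  -1 -18 -36 -37 -27]
 [  4   1  -4   0  11  -7  -5 -23 -31 -35]
 [ -2   1  -2   4  -4  11  -9 -19 -30 -30]
 [  2  -1  -1  -5  -4   2  -5  -7 -20 -31]
 [  1  -1   4  -6  13  11  14  -6 -29 -30]
 [ -2   1  -5  13  32  50  36   9 -26 -24]
 [ -1  -1  -3  10  27  50  46  13  -7 -27]
 [ -1   6  -1   2  15  27  25   7  -2 -16]
 [  5   2   5  -9   0  -1   2   2 -11  -5]
 [ -2   7   2   5  -4  -1   6  -8   6  -2]
 [ -2   0   3   5   0  -1   1  -6   4   0]]
brass sum 266 row 254.63533834586465 col 261.1203007518797
flange edge row 249 [78. 65. 34. 13. 10.]
flange along [190.68294106] 24.80499503978813
[[ -2  -1  -1   4 -10  -4 -17 -34 -34 -32]
 [  2   3  -4   1  19  -3  10 -23 -31 -24]
 [ -3   1   0  -1  -8  10   1  -8 -25 -25]
 [  4   2  -3   0   3   3 -10   4 -15 -35]
 [  1  -2   3  -3  17  22  16  -9 -26 -25]
 [  0   1  -8   4  25  48  37   6 -29 -23]
 [  1  -3   2   6  20  48  42  18  -4 -16]
 [ -2   4  -1   5   6  20  14   6   0  -4]
 [  5  -3   5 -14  -1  -1   4   3  -4   0]
 [ -4  -4  -9  -2  -1  -2   6   0   6  -2]
 [ -2  -4   0   2  -2  -4  -5  -1   0   0]]
brass sum 233 row 254.40772532188842 col 261.25321888412014
```

```bash
for i in 1 2 3; do python3 -m jog '[[0,0,0,-0.4,0,0,1],[0,0,0,0,0,0,1]]'| egrep 'tool_pos|ft_f'; done; python3 chk.py
```

```text
tool_pos: [311.8, 165.1, 14.6]
ft_force: [2.6, -3.7, 7.2]
tool_pos: [311.5, 165.2, 14.6]
ft_force: [1.4, -3.0, 6.1]
tool_pos: [311.1, 165.4, 14.6]
ft_force: [0.7, -2.7, 6.6]
24.5 [311.08 165.36  14.61] [ 0.7 -2.7  6.6] axial 1.6 25.826586266208974
[[ -2  -1   2   9  -5  -6 -22 -37 -32 -30]
 [ -1  -1  -5  -3  17  -4  -9 -29 -27 -34]
 [  0  -1   2  -5  -3   5 -12 -22 -29 -28]
 [  3  -1  -1  -4  -4  -7 -10 -17 -20 -36]
 [  1   3   8  -5   3   4   8 -15 -30 -23]
 [ -3   1  -9   6  13  33  30   7 -31 -26]
 [  0  -5  -1  14  26  50  50   5 -26 -31]
 [  0  -3  -9  11  28  49  40   8 -15 -18]
 [  1   6   1  -4   7   4   4  12 -10  -3]
 [ -2   9   6   3  -6   5  -2   2   9  -5]
 [ -3   2   3   8   0  -3   3  -1  -6  -1]]
brass sum 260 row 255.2 col 261.1653846153846
flange edge row 249 [78. 65. 34. 13. 10.]
flange along [191.90094229] 24.81665499672679
```

```bash
for i in 1 2; do python3 -m jog '[[0,0,0,-0.4,0,0,1],[0,0,0,0,0,0,1]]'| egrep 'tool_pos|ft_f'; done; python3 chk.py
```

```text
tool_pos: [310.7, 165.5, 14.6]
ft_force: [2.3, -3.6, 7.0]
tool_pos: [310.5, 165.6, 14.6]
ft_force: [2.2, -3.9, 5.7]
25.0 [310.46 165.56  14.62] [ 2.2 -3.9  5.7] axial 3.4 25.37433341205523
[[  1  -1   1  10  -4  -3 -26 -38 -36 -31]
 [  1   1  -3  -4   7  -4  -1 -33 -27 -32]
 [ -1   2  -1   5   2  -2 -13 -25 -31 -30]
 [  3   1  -2  -8   0  -2  -6 -16 -28 -33]
 [  4  -2   3   4   3   2   7 -13 -27 -25]
 [  1   5  -6   6  15  26  20   1 -25 -25]
 [  1  -3  -7  12  31  50  34   7 -23 -29]
 [ -1   3  -4   9  31  43  34   6 -10 -20]
 [  2   3   7  -4   5   6   6   9 -11  -5]
 [ -4  11  10  -5  -5   3   4   3   0  -2]
 [ -3   1   4   8  -3  -2   0  -7   3  -2]]
brass sum 218 row 255.22935779816513 col 261.01376146788994
flange edge row 249 [78. 65. 34. 12.  9.]
flange along [192.58045215] 24.809250310706112
```

```bash
for i in 1 2; do python3 -m jog '[[0,0,0,-0.4,0,0,1],[0,0,0,0,0,0,1]]'| egrep 'tool_pos|ft_f'; done; python3 chk.py
```

```text
tool_pos: [310.3, 165.6, 14.6]
ft_force: [4.4, -4.6, 4.4]
tool_pos: [310.3, 165.6, 14.6]
ft_force: [5.6, -4.7, 3.4]
25.5 [310.26 165.64  14.64] [ 5.6 -4.7  3.4] axial 6.8 25.674611463473944
[[  1   3   0  12 -11  -1 -23 -38 -34 -29]
 [  2   3  -1  -2   4   1 -16 -37 -26 -33]
 [ -2   1  -1   2  -9   3 -20 -30 -27 -20]
 [  3  -1  -1  -5  -5  -4  -6 -18 -24 -35]
 [  0  -1   6  -6   5   1   7 -15 -27 -25]
 [ -4  -1  -8   7  14  25  16  -3 -32 -22]
 [  2  -1  -3  12  32  49  39  -1 -20 -23]
 [  0   6   2   9  32  43  32   2 -18 -32]
 [  0   2  12  -7   3   4  14   3 -25 -21]
 [  0   7  -1  -3  -3  -3  -6   7   7  -8]
 [ -3   0   0   5  -3  -2   0  -6   6  -1]]
brass sum 225 row 255.32444444444445 col 260.9688888888889
flange edge row 249 [77. 55. 26. 11. 10.]
flange along [192.88743565] 24.78921619692464
```

The tool has stopped while the axial force climbs past sliding friction to 6.8 N, so the button has caught. I'll relax the pull and release.

```bash
python3 -m jog '[[0,0,0,0.4,0,0,1],[0,0,0,0.4,0,0,1],[0,0,0,0,0,0,1]]'| egrep 'tool_pos|ft_f'; python3 chk.py | egrep 'axial|brass|flange along'; python3 -m jog '[[0,0,0,0.3,0,0,1],[0,0,0,0.3,0,0,1],[0,0,0,0,0,0,1]]'| egrep 'tool_pos|ft_f'; python3 chk.py | egrep 'axial|brass|flange along'
```

```text
tool_pos: [310.3, 165.6, 14.6]
ft_force: [1.4, -3.7, 6.8]
25.9 [310.28 165.65  14.62] [ 1.4 -3.7  6.8] axial 2.6 25.716406561200404
brass sum 230 row 255.2826086956522 col 261.0
flange along [192.73741339] 24.817871692516977
tool_pos: [310.4, 165.6, 14.6]
ft_force: [-2.7, -2.1, 9.6]
26.3 [310.43 165.57  14.59] [-2.7 -2.1  9.6] axial -1.8 25.825377603884444
brass sum 223 row 255.2645739910314 col 261.0358744394619
flange along [192.49477644] 24.839114489051184
```

```bash
python3 -m jog '[[0,0,0,0,0,0,0.3],[0,0,0,0,0,0,0.1],[0,0,0,0,0,0,-0.2],[0,0,0,0,0,0,-0.6],[0,0,0,0,0,0,-1]]'| egrep 'tool_pos|ft_f|gap'; python3 -m jog '[[0,0,0,0,0,0,-1],[0,0,0,0,0,0,-1],[0,0,0,0,0,-10,-1],[0,0,0,0,0,-30,-1],[0,0,0,0,0,-40,-1]]'| egrep 'tool_pos|ft_f|gap'; python3 -m jog '[[0,0,0,30,0,-20,-1],[0,0,0,40,0,0,-1],[0,0,0,0,0,0,-1],[0,0,0,0,0,0,-1],[0,0,0,0,0,0,-1]]'| egrep 'tool_pos|ft_f|gap'; python3 - <<'E'
from tl import *
s=r.sense();d=r.snapshot("wrist");p=d["pixels"].astype(int);cv2.imwrite("pics/wr_11.png",p[:,:,::-1].astype(np.uint8))
u,v=w2pix(d,[[434.5,121.8,72]],s)[0];print(s["tool_pos"],u,v);u,v=int(round(u)),int(round(v))
q=p[v-20:v+20:2,u-18:u+18:2];print(q[...,0]-q[...,2]);print(q.mean(2).astype(int))
c=p.mean(2)[:,270:284].mean(1);print([(i,int(c[i])) for i in range(v-10,min(v+140,300),3)])
E
```

```text
tool_pos: [310.6, 165.4, 14.2]
ft_force: [-0.7, -0.3, 0.6]
finger_gap: 78.0
tool_pos: [309.2, 164.8, 94.3]
ft_force: [1.6, -0.4, 1.1]
finger_gap: 85.6
tool_pos: [376.1, 142.1, 114.3]
ft_force: [0.2, 0.0, 0.0]
finger_gap: 85.3
[376.05157126 142.05329387 114.30348174] 275.5561473725122 130.4955389707377
[[-47 -47 -50 -45 -47 -46 -45 -45 -46 -49 -50 -47 -77 -87 -86 -86 -85 -85]
 [-48 -47 -49 -47 -47 -49 -44 -46 -44 -47 -48 -46 -53 -84 -86 -79 -75 -58]
 [-47 -49 -47 -47 -49 -46 -46 -47 -50 -46 -46 -44 -50 -75 -52 -49 -47 -50]
 [-46 -49 -48 -48 -48 -48 -48 -49 -44 -46 -47 -46 -48 -51 -46 -46 -47 -48]
 [-48 -49 -47 -48 -47 -49 -47 -45 -47 -45 -51 -47 -45 -45 -47 -48 -50 -46]
 [-48 -48 -45 -50 -46 -46 -47 -46 -48 -46 -45 -46 -47 -46 -49 -46 -46 -47]
 [-46 -48 -46 -47 -46 -48 -43 -32 -20 -20 -27 -42 -46 -47 -44 -47 -46 -47]
 [-46 -47 -46 -47 -48 -39 -15  -4  -2  -3  -4 -10 -36 -45 -45 -49 -47 -49]
 [-48 -48 -47 -47 -46 -15  -3  14  31  35  19   0 -10 -41 -48 -48 -47 -47]
 [-48 -48 -49 -49 -33  -4  24  49  54  53  50  34   0 -22 -46 -48 -46 -47]
 [-49 -52 -48 -46 -18   9  47  53  56  59  54  
[... 1695 characters left out ...]
 36 34 33 36 33 33 33 34 33 34 30]
 [34 35 34 33 35 34 34 33 36 35 33 34 32 34 34 34 34 35]
 [34 36 35 34 34 34 32 35 34 34 32 34 34 32 34 35 35 36]]
[(120, 34), (123, 56), (126, 59), (129, 54), (132, 54), (135, 51), (138, 44), (141, 37), (144, 34), (147, 33), (150, 34), (153, 34), (156, 39), (159, 71), (162, 70), (165, 70), (168, 71), (171, 70), (174, 70), (177, 70), (180, 70), (183, 69), (186, 69), (189, 70), (192, 69), (195, 70), (198, 69), (201, 69), (204, 69), (207, 68), (210, 69), (213, 68), (216, 69), (219, 69), (222, 68), (225, 68), (228, 68), (231, 68), (234, 68), (237, 68), (240, 68), (243, 68), (246, 68), (249, 68), (252, 67), (255, 67), (258, 68), (261, 68), (264, 68), (267, 68)]
```

The wrist image shows the full brass dome standing proud in hole 2: its disc overlaps the front rim and grey ring shows only behind it. The gripper is clear and the forces are near zero.

```bash
python3 -c "
from bench import r
print(r.sense()['time']);print(r.hand_in())"
```

```text
27.95
the job is handed in; nothing more can be done
None
```

The prop is one hole longer: the button caught in the collar hole with about 7 N on the tube and the last picture shows it standing up, so I let go, backed clear and handed in at about 28 s; it took two presses, as the first at about 4–6 N did not free the tube.

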